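# Unscrew the spring-loaded socket cap and park it in the lid

### The job

Unscrew the black cap from the threaded neck on the steel panel, turning it anticlockwise without straining the thread; a spring pin underneath pushes at it, so keep hold of the cap as it comes free and do not let it pop off or fall. Then set it down gently, mouth down and flat, inside the upturned aluminium junction box lid, let go of it, and leave the other things on the bench where they are.

Things in the scene. Friction and masses are not known exactly. Their poses are not given: they have to be found in the camera images.
- cap: Black plastic screw cap, plain round and ribbed, 46 mm across, 40 mm tall, mouth down, 40 to 85 g. Origin: centre of its mouth rim (underside); z points up out of its closed top. At the start it is fully screwed on, mouth 5 mm above the steel panel. It unscrews anticlockwise seen from above and stays where it is left.
- cap_top (a point): Centre of the cap's closed flat top, 40 mm above its mouth. The cap rises along a coarse thread as it is turned (how fast must be felt: the hand has to rise with it, or the thread jams) and comes free after more than one turn but less than one and a half; before that it cannot be pulled off.
- neck_foot (a point): Foot of the fixed aluminium threaded neck, on its vertical axis, at the height of the steel panel (60 mm above the bench); z up. Neck 35 mm across, 34 mm tall. An 8 mm spring pin in it pushes the cap up all the way, with 6 N at first and 3 N as the cap comes free; it ends about 11 mm further on, its tip then 69 mm above the panel.
- test_box: The fixed grey test box with a bare steel panel for its top: 220 mm (its x) by 150 mm (its y), 60 mm high. Origin: centre of its underside. The capped neck is 45 mm from its centre to its -x side; an open black twist-lock socket (34 mm across, 12 mm high) stands 65 mm from its centre to the +x side.
- lid: The loose aluminium junction box lid, lying upturned like a shallow tray: 150 mm (its x) by 120 mm (its y) outside, rim 12 mm high, walls and floor 3 mm thick. Origin: centre of its underside; z up. 0.35 kg.
- photo_eye: A bystander, to be left where it is: white plastic photo-eye housing, 50 x 28 x 34 mm high, origin at the centre of its underside.
- lug_a: A bystander, to be left where it is: copper terminal lug, about 45 x 16 x 11 mm, origin about the centre of its underside.
- lug_b: A bystander, to be left where it is: the other copper terminal lug, of the same size.
- roller: A bystander, to be left where it is: black sensor roller, 48 mm across and 260 mm long, lying along its y on two wooden blocks, top at 54 mm; origin under its middle at bench height.
- driver: A bystander, to be left where it is: screwdriver lying flat, origin at bench height under it.
- spanner: A bystander, to be left where it is: spanner lying flat, origin at bench height under it.
- grease_jar: A bystander, to be left where it is: white plastic jar, 50 mm across and 60 mm tall, origin at the centre of its underside.
Mind the look-alikes: they are no part of the job. There is more than one size of the cap; the job needs the middle-sized.

How it is judged:
By the outcome, as a careful person would: the job done as asked, in the order asked, and still so for the second after the job is handed in, with the robot touching nothing.
It also fails if it takes over 72 s, if anything falls off the work surface, if the arm or the gripper's body presses on something with over 40 N, if the wrist force passes 120 N, or if a joint passes its speed limit or range.

### The arm

A 6-joint arm with a two-finger parallel gripper is mounted at the origin on the work surface. World frame = base frame: x ahead of the robot, y to its left, z up, the work surface at z = 0. Lengths are in m, angles in rad, forces in N, time in s.
With the tool pointing down it reaches from about 0.375 to 0.9 m from the base axis. Payload 3.1 kg.
Tool frame: the origin (TCP) lies midway between the tips of the shut fingers; the grasp point (between the pads) lies 19 mm behind it (pinch_z is the distance from the TCP to the grasp point, in m); y points along the fingers, z is the direction in which the jaws open and shut, and the axes are right-handed (so a half turn about y gives the same grasp; the last joint's range is limited). The gripper opens to 87 mm and grips with 3 to 60 N. Pads are 19 mm wide; open, the fingers measure 117 mm over their backs; the gripper's body (75 mm by 190 mm) begins 51 mm behind the grasp point.
Start: joints at [-1.46, 0.527, 1.433, -0, 1.181, -0.178], TCP at [0.178, -0.599, 0.223] pointing down, gripper open.
Joint ranges: [-3.08, 3.08], [-0.75, 2.2], [0.22, 2.44], [-1.43, 4.57], [0, 2.65], [-2.85, 2.85]. Speed limits (rad/s): [2.79, 2.79, 3.14, 3.14, 3.14, 3.14].

### API

Orientations are given as a unit quaternion [x, y, z, w].
In Python, from rig import * gives the robot as it stands.
- The arm moves only by the tool drive_tool, never from a script. Its argument "plan" is a list of rows, each a list of 7 numbers: the shift along the tool's x, y, z in mm, then the turn, a rotation vector about the tool's x, y, z in degrees, then the finger opening in mm, from 0 to 87. A call has 1 to 10 rows; each row is the pose to reach, as a shift and turn from the pose commanded when the call began, along the tool's axes at that moment; what a row does not reach only later rows make up. A row lasts 1/10 s, in which the tool goes at most 50 mm and 8.59 degrees, less where a joint would pass 70% of its speed; a pose out of reach is approached as far as the arm can. A call with a gripper value outside its range is refused whole. The fingers move at their own pace and stop on an object; "newtons" is the grip in N (left out, the last holds). Time passes only in rows, so rows that repeat a pose let the fingers close. It gives the time, the measured TCP pose, the force and the opening at its end, in the units of the state.
- get_obs(): the state, without advancing time (a new reading comes with each control period).
- camera(name): name is "scene" or "top" or "wrist"; returns the picture (384x512x3 uint8, blue, green, red); there is no depth.
- get_calibration(name): a dict with "fx", "fy", "cx", "cy" (pixels), "D" ([k1, k2, p1, p2, k3] as OpenCV has them; the pictures are not rectified), "origin" and "rotation" of the camera in the world; the wrist camera has in their place "tool_from_camera" (4x4, takes a point from camera to tool coordinates, whose origin is the TCP and whose axes are the tool frame's). Camera axes: x right, y down, z forward; pixel columns grow to the right and rows downward; lengths in m; the calibration is good to about 2 mm. A picture is of the moment at which its call begins: read the wrist's pose just before it. get_calibration takes no time and is no camera call.
- hand_in(): hands the job in, once; it reports no verdict.
Trained networks look in the newest picture that a camera, given by its name, has taken for a name from the list of things; names that differ only in an ending like _2 or _b are one class to them, and where a whole thing is asked for, a point or a joint stands for the part that bears it (a point fixed in the world has none). Each returns a list of dicts, best first, with "conf" (0 to 1); they miss things now and then, are a little off and sometimes report something else, mostly with a low value. They report only what shows in the picture. A call takes as long as a camera call. They do not tell look-alikes from the thing itself.
- spot_in(camera, target): "location" ([column, row] in pixels, amid what is visible of it).
- mark_of(camera, target): "location" ([column, row] in pixels: a listed point, or the origin of a listed thing).
The state is a dict: "time": time; "q": joint angles; "joint_velocities": joint speeds; "joint_torque": joint torques, N m; "position": TCP position; "tool_rot": TCP orientation; "ft_force": force on the tool from outside, world axes, zero at the start; "moment": the same for the moment, N m; "grip_width": finger opening in m.
Only numpy, scipy, OpenCV 4.12 (cv2) and the standard library are available. Lean on these libraries where they do the work, as an engineer would, in place of code of your own. Each camera call takes 0.05 s, during which the arm holds its last target. There are 200 camera calls.

## Working session

There is one attempt and no reset: what is moved stays moved. The work goes in short steps, Python scripts to look and compute and a tool call to move; the robot and the scene stay as the last step left them, time stands still between calls to the robot, and variables do not carry over. Pictures are saved under pics/ and viewed, about 8 in all and at most 12, crops included, and the job is handed in when it is done.

Besides the shell and the picture viewer there is one more tool, called as name([rows], argument=value, ...), one row to a line, values as JSON. drive_tool: Moves the arm, as the interface text tells. Its arguments: {"type":"object","properties":{"plan":{"type":"array","items":{"type":"array","items":{"type":"number"}}},"newtons":{"type":"number"}},"required":["plan"]}

```bash
mkdir -p pics
cat > h.py <<'E'
from rig import *
import numpy as np, cv2
from scipy.spatial.transform import Rotation as R
def cam(name):
    c=get_calibration(name); K=np.array([[c["fx"],0,c["cx"]],[0,c["fy"],c["cy"]],[0,0,1.]])
    if "origin" in c: return K,np.array(c["D"]),np.array(c["origin"]),np.array(c["rotation"]).reshape(3,3)
    o=get_obs(); T=np.array(c["tool_from_camera"]); Rt=R.from_quat(o["tool_rot"]).as_matrix()
    return K,np.array(c["D"]),np.array(o["position"])+Rt@T[:3,3],Rt@T[:3,:3]
def ground(name,px,z):
    K,D,o,Rm=cam(name); u=cv2.undistortPoints(np.array([[px]],float),K,D)[0,0]
    d=Rm@np.array([u[0],u[1],1]); return o+d*(z-o[2])/d[2]
def proj(name,p):
    K,D,o,Rm=cam(name); return cv2.projectPoints((Rm.T@(np.array(p)-o)).reshape(1,3),np.zeros(3),np.zeros(3),K,D)[0].ravel()
E
python3 - <<'E'
from h import *
np.set_printoptions(precision=4,suppress=True)
a=camera("scene");b=camera("top")
cv2.imwrite("pics/s.png",a);cv2.imwrite("pics/t.png",b)
for cn in("scene","top"):
    print(cn,"origin",get_calibration(cn)["origin"])
    for n,z in(("cap_top",.105),("cap",.065),("neck_foot",.06),("test_box",0),("lid",0)):
        for r in mark_of(cn,n)[:4]: print(n,r["conf"],np.array(r["location"]),ground(cn,r["location"],z))
o=get_obs();print(o["time"],o["position"],R.from_quat(o["tool_rot"]).as_matrix(),o["ft_force"],o["grip_width"])
print(get_calibration("wrist")["tool_from_camera"])
E
```

```text
scene origin [ 1.0686 -0.5714  0.6736]Traceback (most recent call last):
  File "<stdin>", line 8, in <module>
  File "h.py", line 10, in ground
    K,D,o,Rm=cam(name); u=cv2.undistortPoints(np.array([[px]],float),K,D)[0,0]
             ~~~^^^^^^
  File "h.py", line 6, in cam
    if "origin" in c: return K,np.array(c["D"]),np.array(c["origin"]),np.array(c["rotation"]).reshape(3,3)
                                                                      ~~~~~~~~~~~~~~~~~~~~~~~~~~~~~~~^^^^^
ValueError: cannot reshape array of size 4 into shape (3,3)
```

View pics/s.png

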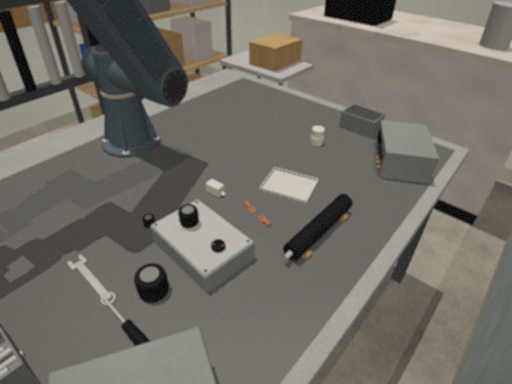

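View pics/t.png

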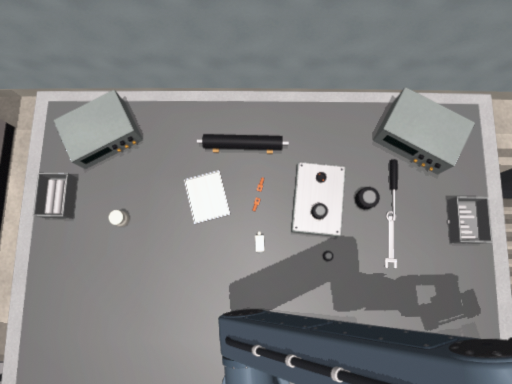

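Scene view: the capped neck is on the test box at about (188,215) and the lid at (290,184). In the top view they are at (320,211) and (207,197). The loose caps, one large and one small, are look-alikes. The calibration's rotation is a quaternion, so I'm fixing the helper.

```bash
sed -i 's/np.array(c\["rotation"\]).reshape(3,3)/R.from_quat(c["rotation"]).as_matrix()/' h.py
python3 - <<'E'
from h import *
np.set_printoptions(precision=4,suppress=True)
for cn in("scene","top"):
    camera(cn)
    for n,z in(("cap_top",.105),("cap",.065),("neck_foot",.06),("test_box",0),("lid",0),("photo_eye",0)):
        for r in mark_of(cn,n)[:4]: print(cn,n,round(r["conf"],2),np.array(r["location"]),ground(cn,r["location"],z))
b=cv2.imread("pics/t.png");print([ground("top",p,.06) for p in((299,165),(342,167),(337,234),(295,232))])
print("lid",[ground("top",p,.012) for p in((185,180),(219,172),(229,214),(195,222))])
o=get_obs();print(o["time"],o["position"],R.from_quat(o["tool_rot"]).as_matrix(),o["ft_force"],o["grip_width"])
print(np.array(get_calibration("wrist")["tool_from_camera"]))
E
```

```text
scene cap_top 0.98 [185.3 212.1] [ 0.5397 -0.1939  0.105 ]
scene cap_top 0.61 [147.9 216.4] [ 0.4853 -0.2618  0.105 ]
scene cap_top 0.57 [154.1 273.2] [ 0.6311 -0.3544  0.105 ]
scene cap_top 0.55 [202.1 249.2] [ 0.6559 -0.248   0.105 ]
scene cap 0.78 [152.5 288.7] [ 0.6298 -0.3657  0.065 ]
scene cap 0.54 [148.1 226.2] [ 0.4736 -0.2609  0.065 ]
scene neck_foot 0.67 [192.6 223. ] [ 0.5421 -0.1787  0.06  ]
scene neck_foot 0.44 [214.3 188.5] [ 0.4835 -0.0462  0.06  ]
scene test_box 0.97 [200.7 249.5] [ 0.5778 -0.1913  0.    ]
scene test_box 0.55 [314.4 145.6] [0.5182 0.4226 0.    ]
scene test_box 0.19 [263.9 220.5] [ 0.6301 -0.005   0.    ]
scene lid 0.78 [287.9 185. ] [0.5849 0.1681 0.    ]
scene photo_eye 0.49 [216.7 188.1] [0.4304 0.0113 0.    ]
scene photo_eye 0.34 [ 90.1 278.4] [ 0.4511 -0.4228  0.    ]
top cap_top 0.85 [369.5 198.1] [ 0.5726 -0.3325  0.105 ]
top cap_top 0.57 [320.2 209.7] [ 0.5361 -0.1855  0.105 ]
top cap_top 0.43 [324.1 255.1] [ 0.4037 -0.1949  0.105 ]
top cap 0.94 [365.  196.9] [ 0.5829 -0.3301  0.065 ]
top cap 0.5 [316.3 210.9] [ 0.5376 -0.1795  0.065 ]
top cap 
[... 204 characters left out ...]
0.    ]
top photo_eye 0.56 [207.9 198.4] [0.5827 0.1648 0.    ]
top photo_eye 0.32 [255.7 205.1] [0.5626 0.0078 0.    ]
[array([ 0.6831, -0.1279,  0.06  ]), array([ 0.6781, -0.2628,  0.06  ]), array([ 0.4682, -0.2422,  0.06  ]), array([ 0.4726, -0.1145,  0.06  ])]
lid [array([0.6409, 0.241 , 0.012 ]), array([0.669 , 0.1298, 0.012 ]), array([0.5308, 0.093 , 0.012 ]), array([0.5034, 0.2017, 0.012 ])]
0.85 [ 0.178  -0.5991  0.2226] [[-0.9586 -0.      0.2848]
 [-0.2848 -0.     -0.9586]
 [ 0.     -1.      0.    ]] [-0.6157  0.201   0.2492] 0.0872323603088659
[[ 0.0013  0.9641  0.2657 -0.0725]
 [ 0.001  -0.2657  0.9641 -0.1622]
 [ 1.     -0.001  -0.0013  0.0014]
 [ 0.      0.      0.      1.    ]]
```

drive_tool([
  [-42,0,-26.8,0,5,0,87],
  [-84,0,-53.6,0,10,0,87],
  [-126,0,-80.4,0,15,0,87],
  [-168,0,-107,0,20,0,87],
  [-210,0,-134,0,25,0,87],
  [-252,0,-161,0,30,0,87],
  [-294,0,-188,0,35,0,87],
  [-336,0,-214,0,40,0,87],
  [-378,0,-241,0,45,0,87],
  [-420,0,-268,0,50,0,87],
])

```text
time: 1.85
position: [0.5055, -0.221, 0.2228]
tool_rot: [-0.205, -0.677, 0.677, 0.205]
ft_force: [0.8, -0.6, -0.2]
grip_width: 0.0868
```

```bash
cat > st.py <<'E'
from h import *
import sys
np.set_printoptions(precision=4,suppress=True)
def rel(t,yawz=None):
    o=get_obs();M=R.from_quat(o["tool_rot"]).as_matrix()
    print("t",round(o["time"],2),"q",np.array(o["q"]),"pos",np.array(o["position"]),"F",np.array(o["ft_force"]),"w",o["grip_width"])
    print("shift mm tool",1000*M.T@(np.array(t)-np.array(o["position"])),"zyaw",np.degrees(np.arctan2(M[1,2],M[0,2])),"tilt y",M[:,1])
if len(sys.argv)>3: rel([float(a) for a in sys.argv[1:4]])
E
python3 st.py .537 -.185 .223
```

```text
t 1.85 q [-0.6146  0.4283  1.6181 -0.0001  1.0944  1.5438] pos [ 0.5055 -0.221   0.2228] F [ 0.8081 -0.6274 -0.1717] w 0.08684111294821045
shift mm tool [ -6.2258  -0.1565 -47.3884] zyaw -123.6670102750548 tilt y [ 0.0006 -0.0005 -1.    ]
```

drive_tool([
  [-1,0,-10,0,8,0,87],
  [-2,0,-20,0,16,0,87],
  [-3,0,-25,0,24,0,87],
  [-4,0,-30,0,32,0,87],
  [-5,0,-35,0,40,0,87],
  [-5,0,-38,0,48,0,87],
  [-5,0,-38,0,50,0,87],
  [-5,0,-38,0,50,0,87],
])

```text
time: 2.65
position: [0.5295, -0.1935, 0.2226]
tool_rot: [0.471, 0.528, -0.528, -0.47]
ft_force: [0.3, 0.2, -0.3]
grip_width: 0.0872
```

```bash
cat > w.py <<'E'
from h import *
import sys
np.set_printoptions(precision=4,suppress=True)
im=camera("wrist");cv2.imwrite("pics/%s.png"%sys.argv[1],im)
for n,z in(("cap_top",.105),("neck_foot",.06),("test_box",0)):
    for r in mark_of("wrist",n)[:3]: print(n,round(r["conf"],2),np.array(r["location"]),ground("wrist",r["location"],z))
for r in spot_in("wrist","cap")[:3]: print("spot",r)
print("proj top", proj("wrist",[.537,-.185,.105]))
E
python3 w.py w1; python3 st.py .537 -.185 .223
```

```text
cap_top 0.97 [206.1  12.1] [ 0.5803 -0.3317  0.105 ]
cap_top 0.78 [366.6 160.6] [ 0.4322 -0.2305  0.105 ]
cap_top 0.77 [243.3 196.9] [ 0.5352 -0.1857  0.105 ]
test_box 0.83 [208.2 164.6] [ 0.5801 -0.1902  0.    ]
spot {'location': [242.5, 194.5], 'conf': 0.95}
spot {'location': [357.4, 157.5], 'conf': 0.93}
spot {'location': [207.7, 24.0], 'conf': 0.62}
proj top [241.1416 197.459 ]
t 2.9 q [-0.549   0.4449  1.5885 -0.      1.1081  2.478 ] pos [ 0.5294 -0.1937  0.2226] F [-0.1815 -0.7208  0.0903] w 0.0869369195030772
shift mm tool [ 7.7723 -0.4164 -8.5512] zyaw -173.43334103070939 tilt y [ 0.0001 -0.     -1.    ]
```

View pics/w1.png

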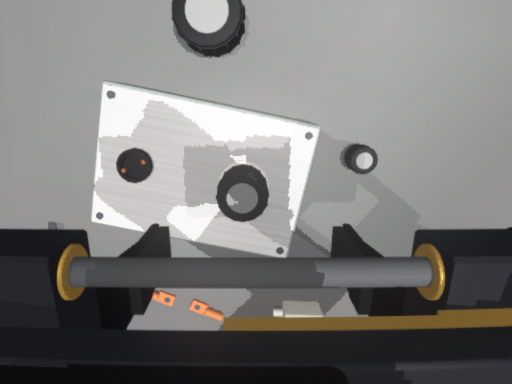

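The wrist view shows the cap on the panel at (243,195), consistent with the other cameras. Target is (0.536, -0.185). I'll line up, add more windup to joint 6, and descend partway.

drive_tool([
  [3,15,-3,0,5,0,87],
  [5,35,-5,0,10,0,87],
  [7.6,60,-7.4,0,15,0,87],
  [7.6,75,-7.4,0,15,0,87],
  [7.6,75,-7.4,0,15,0,87],
  [7.6,75,-7.4,0,15,0,87],
])

```text
time: 3.5
position: [0.5361, -0.1854, 0.1477]
tool_rot: [0.535, 0.462, -0.462, -0.535]
ft_force: [1.0, 0.4, 0.1]
grip_width: 0.0872
```

```bash
python3 w.py w2; python3 st.py .536 -.185 .074
```

```text
cap_top 0.87 [398.1 128.4] [ 0.4371 -0.2304  0.105 ]
cap_top 0.79 [251.2 219. ] [ 0.5369 -0.1847  0.105 ]
test_box 0.95 [204.7 183.3] [ 0.5822 -0.1901  0.    ]
spot {'location': [392.3, 125.6], 'conf': 0.83}
spot {'location': [251.4, 210.6], 'conf': 0.77}
spot {'location': [157.1, 22.3], 'conf': 0.76}
proj top [250.7198 218.3642]
t 3.75 q [-0.5299  0.5472  1.6509  0.      0.9413  2.7592] pos [ 0.5365 -0.1856  0.1486] F [-0.6309 -0.6879  0.1363] w 0.08675287157276713
shift mm tool [ 0.5932 74.6025  0.7317] zyaw 171.5468922885738 tilt y [ 0.0019 -0.0011 -1.    ]
```

View pics/w2.png

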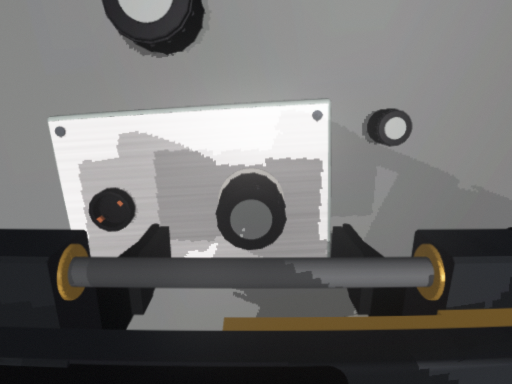

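The cap top disk at (251,218) sits midway between the fingers at about (251, 250), so it's centred. Descending to grasp.

drive_tool([
  [0,30,0,0,0,0,87],
  [0,60,0,0,0,0,80],
  [0,73,0,0,0,0,70],
  [0,73,0,0,0,0,60],
  [0,73,0,0,0,0,52],
  [0,73,0,0,0,0,47],
  [0,73,0,0,0,0,42],
  [0,73,0,0,0,0,40],
  [0,73,0,0,0,0,40],
], newtons=20)

```text
time: 4.65
position: [0.536, -0.1855, 0.0755]
tool_rot: [0.536, 0.462, -0.462, -0.535]
ft_force: [-2.3, 0.5, 3.8]
grip_width: 0.046
```

```bash
python3 st.py .536 -.185 .074; python3 -c "
from rig import *
print(get_obs()['moment'])"
```

```text
t 4.65 q [-0.5299  0.6594  1.6984 -0.0004  0.7828  2.7593] pos [ 0.536  -0.1855  0.0755] F [-2.2784  0.4596  3.8297] w 0.04601667736191991
shift mm tool [0.4823 1.5057 0.1167] zyaw 171.55842816025597 tilt y [ 0.0007 -0.0008 -1.    ]
[ 0.1115452   0.29278126 -0.00235934]
```

drive_tool([
  [0,-0.1,0,0,-4,0,40],
  [0,-0.2,0,0,-8,0,40],
  [0,-0.3,0,0,-12,0,40],
  [0,-0.3,0,0,-12,0,40],
], newtons=30)

```text
time: 5.05
position: [0.5368, -0.1856, 0.0758]
tool_rot: [0.485, 0.516, -0.515, -0.483]
ft_force: [0.5, -0.7, 4.5]
grip_width: 0.0457
```

```bash
cat > m.py <<'E'
from h import *
np.set_printoptions(precision=4,suppress=True)
o=get_obs();M=R.from_quat(o["tool_rot"]).as_matrix()
print(round(o["time"],2),"z",o["position"],"F",np.array(o["ft_force"]),"M",np.array(o["moment"]),"q6",o["q"][5],"yaw",np.degrees(np.arctan2(M[1,2],M[0,2])))
E
python3 m.py
```

```text
5.05 z [ 0.5368 -0.1856  0.0758] F [ 0.4934 -0.6656  4.515 ] M [ 0.1922  0.0883 -0.007 ] q6 2.549508319194926 yaw -176.4395474053354
```

drive_tool([
  [0,-0.15,0,0,-6,0,40],
  [0,-0.3,0,0,-12,0,40],
  [0,-0.45,0,0,-18,0,40],
  [0,-0.6,0,0,-24,0,40],
  [0,-0.75,0,0,-30,0,40],
  [0,-0.75,0,0,-30,0,40],
])

```text
time: 5.65
position: [0.5372, -0.1857, 0.0764]
tool_rot: [0.336, 0.623, -0.623, -0.334]
ft_force: [1.3, 0.4, 4.6]
grip_width: 0.0458
```

```bash
python3 m.py
```

```text
5.65 z [ 0.5372 -0.1857  0.0764] F [1.3168 0.398  4.5765] M [ 0.1646 -0.182  -0.005 ] q6 2.0273216809158336 yaw -146.52503414585556
```

drive_tool([
  [0,-0.2,0,0,-6,0,40],
  [0,-0.4,0,0,-12,0,40],
  [0,-0.6,0,0,-18,0,40],
  [0,-0.8,0,0,-24,0,40],
  [0,-1.0,0,0,-30,0,40],
  [0,-1.0,0,0,-30,0,40],
])

```text
time: 6.25
position: [0.5373, -0.1854, 0.0773]
tool_rot: [0.164, 0.688, -0.688, -0.162]
ft_force: [1.6, 2.5, 5.3]
grip_width: 0.0459
```

```bash
python3 m.py
```

```text
6.25 z [ 0.5373 -0.1854  0.0773] F [1.6409 2.4591 5.3288] M [ 0.3492 -0.257  -0.0608] q6 1.5054232311653273 yaw -116.63843338545543
```

drive_tool([
  [0,-0.3,0,0,-6,0,40],
  [0,-0.6,0,0,-12,0,40],
  [0,-0.8,0,0,-18,0,40],
  [0,-1.1,0,0,-24,0,40],
  [0,-1.4,0,0,-30,0,40],
  [0,-1.4,0,0,-30,0,40],
])

```text
time: 6.85
position: [0.5375, -0.1846, 0.0795]
tool_rot: [-0.019, 0.707, -0.707, 0.022]
ft_force: [2.2, 4.4, 10.0]
grip_width: 0.0456
```

```bash
python3 m.py
```

```text
6.85 z [ 0.5375 -0.1846  0.0795] F [ 2.2291  4.3651 10.0268] M [ 0.8261 -0.3715  0.0966] q6 0.9820731399213525 yaw -86.67303209153383
```

drive_tool([
  [-0.2,-0.4,-0.3,0,0,0,40],
  [-0.2,-0.8,-0.3,0,0,0,40],
  [-0.2,-0.8,-0.3,0,0,0,40],
])

```text
time: 7.15
position: [0.5375, -0.1846, 0.0796]
tool_rot: [0.019, -0.707, 0.707, -0.021]
ft_force: [2.2, 2.7, 7.2]
grip_width: 0.0457
```

```bash
python3 m.py
```

```text
7.15 z [ 0.5375 -0.1846  0.0796] F [2.1673 2.723  7.2282] M [ 0.6158 -0.4565 -0.0194] q6 0.9844948341766051 yaw -86.7618672082478
```

drive_tool([
  [0,-0.4,0,0,-6,0,40],
  [0,-0.8,0,0,-12,0,40],
  [0,-1.2,0,0,-18,0,40],
  [0,-1.5,0,0,-24,0,40],
  [0,-1.8,0,0,-30,0,40],
  [0,-1.8,0,0,-30,0,40],
])

```text
time: 7.75
position: [0.5374, -0.1838, 0.0812]
tool_rot: [-0.202, 0.678, -0.677, 0.204]
ft_force: [3.8, 4.6, 6.6]
grip_width: 0.0456
```

```bash
python3 m.py
```

```text
7.75 z [ 0.5374 -0.1838  0.0812] F [3.7628 4.5693 6.5514] M [ 0.9299 -0.5255 -0.0529] q6 0.4591897682096788 yaw -56.6937354474055
```

drive_tool([
  [-0.4,-0.4,-0.1,0,-6,0,40],
  [-0.8,-0.8,-0.2,0,-12,0,40],
  [-1,-1.1,-0.3,0,-18,0,40],
  [-1,-1.4,-0.3,0,-24,0,40],
  [-1,-1.7,-0.3,0,-30,0,40],
  [-1,-1.7,-0.3,0,-30,0,40],
])

```text
time: 8.35
position: [0.537, -0.1831, 0.0827]
tool_rot: [-0.371, 0.602, -0.601, 0.372]
ft_force: [1.3, 3.2, 6.0]
grip_width: 0.0457
```

```bash
python3 m.py
```

```text
8.35 z [ 0.537  -0.1831  0.0827] F [1.3282 3.1802 5.9935] M [ 0.615  -0.1785  0.0405] q6 -0.06257935628861444 yaw -26.653998114211642
```

drive_tool([
  [-0.3,-0.3,0,0,-6,0,40],
  [-0.5,-0.6,0,0,-12,0,40],
  [-0.6,-0.8,0,0,-18,0,40],
  [-0.6,-1.1,0,0,-24,0,40],
  [-0.6,-1.4,0,0,-30,0,40],
  [-0.6,-1.7,0,0,-36,0,40],
  [-0.6,-1.9,0,0,-42,0,40],
  [-0.6,-2.2,0,0,-48,0,40],
  [-0.6,-2.2,0,0,-48,0,40],
])

```text
time: 9.25
position: [0.5361, -0.1828, 0.085]
tool_rot: [0.584, -0.399, 0.398, -0.584]
ft_force: [-2.0, 1.9, 8.5]
grip_width: 0.046
```

```bash
python3 m.py
```

```text
9.25 z [ 0.5361 -0.1828  0.085 ] F [-2.0019  1.8583  8.4907] M [0.3284 0.2174 0.0827] q6 -0.8993189912993043 yaw 21.384843273558516
```

drive_tool([
  [-0.2,-0.5,-0.1,0,-6,0,40],
  [-0.3,-0.9,-0.2,0,-12,0,40],
  [-0.4,-1.3,-0.3,0,-18,0,40],
  [-0.4,-1.7,-0.3,0,-24,0,40],
  [-0.4,-2.1,-0.3,0,-30,0,40],
  [-0.4,-2.4,-0.3,0,-36,0,40],
  [-0.4,-2.7,-0.3,0,-42,0,40],
  [-0.4,-3.0,-0.3,0,-48,0,40],
  [-0.4,-3.0,-0.3,0,-48,0,40],
])

```text
time: 10.15
position: [0.5355, -0.1831, 0.0876]
tool_rot: [-0.696, 0.127, -0.126, 0.696]
ft_force: [-2.2, 1.0, 4.9]
grip_width: 0.0454
```

```bash
python3 m.py
```

```text
10.15 z [ 0.5355 -0.1831  0.0876] F [-2.1942  1.0417  4.9398] M [0.069  0.1645 0.0084] q6 -1.7370363288284005 yaw 69.40145552196948
```

drive_tool([
  [-0.2,-0.3,0,0,-6,0,40],
  [-0.3,-0.6,0,0,-12,0,40],
  [-0.4,-0.9,0,0,-18,0,40],
  [-0.4,-1.2,0,0,-24,0,40],
  [-0.4,-1.5,0,0,-30,0,40],
  [-0.4,-1.8,0,0,-36,0,40],
  [-0.4,-2.1,0,0,-42,0,40],
  [-0.4,-2.4,0,0,-48,0,40],
  [-0.4,-2.4,0,0,-48,0,40],
])

```text
time: 11.05
position: [0.5353, -0.1837, 0.09]
tool_rot: [0.687, 0.167, -0.168, -0.687]
ft_force: [-3.4, -1.3, 5.8]
grip_width: 0.0454
```

```bash
python3 m.py
```

```text
11.05 z [ 0.5353 -0.1837  0.09  ] F [-3.4215 -1.2742  5.8129] M [-0.3084  0.3772 -0.0107] q6 -2.5740894237417278 yaw 117.36806518030747
```

drive_tool([
  [0,0,0,0,0,0,48],
  [0,0,0,0,0,0,52],
  [0,0,0,0,0,0,60],
  [0,0,0,0,0,0,60],
  [0,0,0,0,0,0,60],
])

```text
time: 11.55
position: [0.5362, -0.1829, 0.0897]
tool_rot: [-0.687, -0.168, 0.168, 0.687]
ft_force: [0.7, -0.4, -0.1]
grip_width: 0.0589
```

```bash
python3 m.py; python3 st.py .5363 -.1842 .0895
```

```text
11.55 z [ 0.5362 -0.1829  0.0897] F [ 0.7475 -0.3686 -0.0502] M [ 0.0761 -0.1546 -0.0684] q6 -2.5772708027797693 yaw 117.51558176966994
t 11.55 q [-0.5261  0.6363  1.6918  0.0002  0.8139 -2.5773] pos [ 0.5362 -0.1829  0.0897] F [ 0.7475 -0.3686 -0.0502] w 0.05894373717130852
shift mm tool [-0.5012  0.1528 -1.1551] zyaw 117.51558176966994 tilt y [-0.0002  0.0003 -1.    ]
```

drive_tool([
  [-0.3,0,-0.6,0,8,0,60],
  [-0.5,0,-1.1,0,16,0,60],
  [-0.5,0,-1.1,0,24,0,60],
  [-0.5,0,-1.1,0,32,0,60],
  [-0.5,0,-1.1,0,40,0,60],
  [-0.5,0,-1.1,0,48,0,60],
  [-0.5,0,-1.1,0,56,0,60],
  [-0.5,0,-1.1,0,64,0,60],
  [-0.5,0,-1.1,0,72,0,60],
  [-0.5,0,-1.1,0,80,0,60],
])

```text
time: 12.55
position: [0.5363, -0.1843, 0.0898]
tool_rot: [-0.633, 0.314, -0.314, 0.633]
ft_force: [0.0, 0.1, 0.8]
grip_width: 0.06
```

drive_tool([
  [0,0,0,0,8,0,60],
  [0,0,0,0,16,0,60],
  [0,0,0,0,24,0,60],
  [0,0,0,0,32,0,60],
  [0,0,0,0,40,0,60],
  [0,0,0,0,48,0,60],
  [0,0,0,0,56,0,60],
  [0,0,0,0,64,0,60],
  [0,0,0,0,72,0,60],
  [0,0,0,0,80,0,60],
])

```text
time: 13.55
position: [0.5363, -0.1843, 0.0898]
tool_rot: [-0.283, 0.648, -0.648, 0.283]
ft_force: [0.9, 0.0, 0.3]
grip_width: 0.0603
```

drive_tool([
  [0,0,0,0,8,0,60],
  [0,0,0,0,16,0,60],
  [0,0,0,0,24,0,60],
  [0,0,0,0,32,0,60],
  [0,0,0,0,40,0,60],
  [0,0,0,0,48,0,60],
  [0,0,0,0,56,0,60],
  [0,0,0,0,64,0,60],
  [0,0,0,0,72,0,60],
  [0,0,0,0,80,0,60],
])

```text
time: 14.55
position: [0.5363, -0.1843, 0.0898]
tool_rot: [0.2, 0.678, -0.678, -0.2]
ft_force: [0.1, 0.9, 0.0]
grip_width: 0.0599
```

drive_tool([
  [0,0,0,0,0,0,54],
  [0,0,0,0,0,0,48],
  [0,0,0,0,0,0,42],
  [0,0,0,0,0,0,40],
  [0,0,0,0,0,0,40],
], newtons=30)

```text
time: 15.05
position: [0.5364, -0.1838, 0.0899]
tool_rot: [0.197, 0.679, -0.679, -0.197]
ft_force: [1.1, 3.1, -0.3]
grip_width: 0.0459
```

```bash
python3 m.py; python3 w.py w3
```

```text
15.05 z [ 0.5364 -0.1838  0.0899] F [ 1.1414  3.1357 -0.266 ] M [ 0.5338 -0.1704  0.0381] q6 1.6083755838337783 yaw -122.42580627824003
test_box 0.67 [222.8 147.1] [ 0.5816 -0.1882  0.    ]
spot {'location': [418.7, 30.9], 'conf': 0.88}
spot {'location': [250.9, 244.2], 'conf': 0.59}
spot {'location': [194.6, 116.5], 'conf': 0.37}
proj top [249.9159 255.01  ]
```

drive_tool([
  [0.2,-0.3,-0.3,0,-6,0,40],
  [0.2,-0.6,-0.4,0,-12,0,40],
  [0.2,-0.9,-0.4,0,-18,0,40],
  [0.2,-1.2,-0.4,0,-24,0,40],
  [0.2,-1.5,-0.4,0,-30,0,40],
  [0.2,-1.8,-0.4,0,-36,0,40],
  [0.2,-2.0,-0.4,0,-42,0,40],
  [0.2,-2.3,-0.4,0,-48,0,40],
  [0.2,-2.3,-0.4,0,-48,0,40],
])

```text
time: 16.2
position: [0.5363, -0.1845, 0.0922]
tool_rot: [0.096, -0.7, 0.701, -0.096]
ft_force: [1.4, 0.6, 0.0]
grip_width: 0.0453
```

```bash
python3 m.py
```

```text
16.2 z [ 0.5363 -0.1845  0.0922] F [1.402  0.6301 0.0424] M [ 0.1532 -0.0398  0.0892] q6 0.7720110835820602 yaw -74.44059169939932
```

drive_tool([
  [0,-0.3,0,0,-6,0,40],
  [0,-0.6,0,0,-12,0,40],
  [0,-0.9,0,0,-18,0,40],
  [0,-1.2,0,0,-24,0,40],
  [0,-1.4,0,0,-30,0,40],
  [0,-1.4,0,0,-30,0,40],
])

```text
time: 16.8
position: [0.5363, -0.1844, 0.0936]
tool_rot: [0.273, -0.652, 0.652, -0.273]
ft_force: [0.6, 0.9, 0.5]
grip_width: 0.0456
```

```bash
python3 m.py
```

```text
16.8 z [ 0.5363 -0.1844  0.0936] F [0.6425 0.9192 0.4595] M [ 0.0823 -0.0625  0.0446] q6 0.25046892213335903 yaw -44.562775227488444
```

drive_tool([
  [0,-0.3,0,0,-6,0,40],
  [0,-0.6,0,0,-12,0,40],
  [0,-0.9,0,0,-18,0,40],
  [0,-1.2,0,0,-24,0,40],
  [0,-1.4,0,0,-30,0,40],
  [0,-1.4,0,0,-30,0,40],
])

```text
time: 17.4
position: [0.5365, -0.1845, 0.0954]
tool_rot: [0.432, -0.559, 0.56, -0.432]
ft_force: [0.1, -0.1, 2.3]
grip_width: 0.0455
```

```bash
python3 m.py
```

```text
17.4 z [ 0.5365 -0.1845  0.0954] F [ 0.1283 -0.0794  2.2984] M [-0.0072 -0.1223 -0.0153] q6 -0.27175968980745 yaw -14.633430974906588
```

drive_tool([
  [0,-0.3,0,0,-6,0,40],
  [0,-0.6,0,0,-12,0,40],
  [0,-0.9,0,0,-18,0,40],
  [0,-1.2,0,0,-24,0,40],
  [0,-1.5,0,0,-30,0,40],
  [0,-1.5,0,0,-30,0,40],
])

```text
time: 18.0
position: [0.5365, -0.1844, 0.0968]
tool_rot: [0.562, -0.429, 0.429, -0.562]
ft_force: [-0.6, -0.4, 2.7]
grip_width: 0.0455
```

```bash
python3 m.py
```

```text
18.0 z [ 0.5365 -0.1844  0.0968] F [-0.587  -0.3531  2.6549] M [-0.0192 -0.1275 -0.0024] q6 -0.7945259783433454 yaw 15.317466672141494
```

drive_tool([
  [0,-0.3,0,0,-6,0,40],
  [0,-0.6,0,0,-12,0,40],
  [0,-0.9,0,0,-18,0,40],
  [0,-1.2,0,0,-24,0,40],
  [0,-1.5,0,0,-30,0,40],
  [0,-1.5,0,0,-30,0,40],
])

```text
time: 18.6
position: [0.5364, -0.1842, 0.0982]
tool_rot: [0.654, -0.269, 0.269, -0.654]
ft_force: [0.5, -0.6, 1.5]
grip_width: 0.0455
```

```bash
python3 m.py
```

```text
18.6 z [ 0.5364 -0.1842  0.0982] F [ 0.4987 -0.5885  1.5358] M [ 0.0046 -0.1605 -0.0411] q6 -1.317613018443503 yaw 45.280277631773394
```

drive_tool([
  [0,-0.5,0,0,0,0,40],
  [0,-1,0,0,0,0,40],
  [0,-1.5,0,0,0,0,40],
  [0,-1.5,0,0,0,0,40],
])

```text
time: 19.0
position: [0.5364, -0.1842, 0.0996]
tool_rot: [0.655, -0.268, 0.268, -0.654]
ft_force: [-0.2, -0.9, 1.7]
grip_width: 0.0456
```

```bash
python3 m.py
```

```text
19.0 z [ 0.5364 -0.1842  0.0996] F [-0.2013 -0.8607  1.7405] M [-0.1457 -0.1944 -0.0436] q6 -1.3212469585813154 yaw 45.48815939257003
```

drive_tool([
  [0,-2,0,0,0,0,40],
  [0,-5,0,0,0,0,40],
  [0,-10,0,0,0,0,40],
  [0,-17,0,0,0,0,40],
  [0,-27,0,0,0,0,40],
  [0,-40,0,0,0,0,40],
  [0,-55,0,0,0,0,40],
  [0,-70,0,0,0,0,40],
  [0,-80,0,0,0,0,40],
  [0,-80,0,0,0,0,40],
])

```text
time: 20.0
position: [0.5374, -0.1844, 0.1816]
tool_rot: [0.655, -0.266, 0.269, -0.654]
ft_force: [0.6, -0.1, -0.6]
grip_width: 0.0456
```

```bash
python3 m.py
python3 - <<'E'
from h import *
np.set_printoptions(precision=4,suppress=True)
a=camera("top");cv2.imwrite("pics/t2.png",cv2.resize(a[110:300,150:420],None,fx=2.9,fy=2.9))
for r in mark_of("top","lid")[:3]: print(r,ground("top",r["location"],0))
a=camera("scene");r=mark_of("scene","lid");print(r,ground("scene",r[0]["location"],0) if r else 0)
E
python3 st.py .587 .165 .18
```

```text
20.0 z [ 0.5374 -0.1844  0.1816] F [ 0.5549 -0.0933 -0.5754] M [-0.0066 -0.1348  0.0381] q6 -1.3223279357930624 yaw 45.5521878652947
{'location': [207.3, 197.6], 'conf': 0.84} [0.5853 0.1669 0.    ]
{'location': [314.7, 196.8], 'conf': 0.33} [ 0.5923 -0.184   0.    ]
[{'location': [288.7, 184.7], 'conf': 0.89}, {'location': [314.8, 145.1], 'conf': 0.59}] [0.5859 0.1709 0.    ]
t 20.2 q [-0.5275  0.5048  1.6253  0.      1.0132 -1.3224] pos [ 0.5358 -0.1836  0.1789] F [0.1104 0.7457 0.0369] w 0.045587464527308975
shift mm tool [-207.5859   -0.9131  284.7243] zyaw 45.54326639112174 tilt y [-0.0014  0.0008 -1.    ]
```

View pics/t2.png

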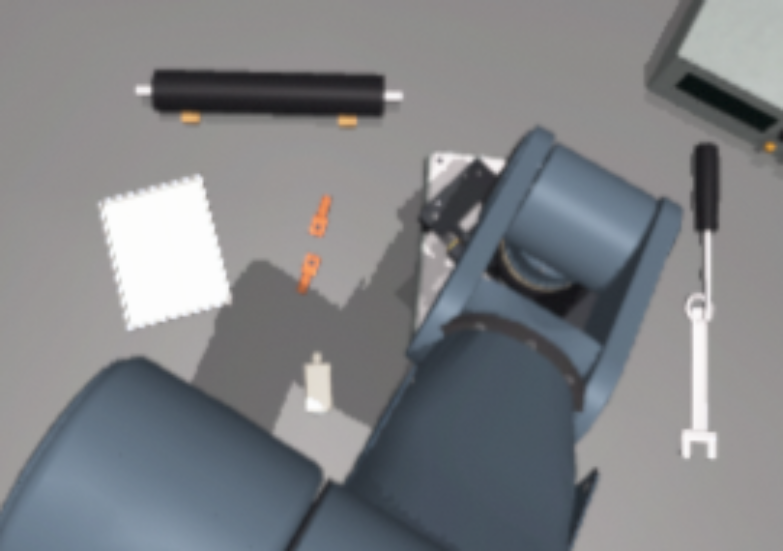

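The cap came free and is held. Top view crop: the lid is undisturbed, with corners about (100,203), (200,178), (230,300) and (128,328), and the lugs and photo eye are unmoved. I'm carrying the cap over the lid at height, with the jaws along the lid's long axis.

drive_tool([
  [-8,0,11,0,2,0,40],
  [-25,0,34,0,5,0,40],
  [-50,0,68,0,9,0,40],
  [-76,0,103,0,13,0,40],
  [-102,0,138,0,17,0,40],
  [-128,0,173,0,21,0,40],
  [-154,0,208,0,25,0,40],
  [-178,0,241,0,28,0,40],
  [-194,0,263,0,30,0,40],
  [-204,0,277,0,30,0,40],
])

```text
time: 21.2
position: [0.5841, 0.159, 0.1785]
tool_rot: [0.564, -0.428, 0.427, -0.563]
ft_force: [0.2, -1.0, -0.9]
grip_width: 0.0459
```

drive_tool([
  [0,10,0,0,0,0,40],
  [0,30,0,0,0,0,40],
  [0,50,0,0,0,0,40],
  [0,50,0,0,0,0,40],
])

```text
time: 21.6
position: [0.5818, 0.1546, 0.1259]
tool_rot: [0.565, -0.43, 0.426, -0.561]
ft_force: [-0.3, 0.1, -1.6]
grip_width: 0.0457
```

```bash
python3 w.py w4|head -0
python3 - <<'E'
from h import *
camera("wrist")
for r in mark_of("wrist","lid")[:3]+spot_in("wrist","lid")[:2]: print(r,ground("wrist",r["location"],0))
E
python3 st.py .5855 .168 .018
```

```text
{'location': [254.4, 172.5], 'conf': 0.71} [0.58621528 0.16708797 0.        ]
{'location': [260.1, 156.3], 'conf': 0.58} [0.5871504  0.18280119 0.        ]
{'location': [251.8, 243.1], 'conf': 0.31} [0.60262921 0.09914125 0.        ]
t 22.0 q [ 0.077   0.616   1.5659 -0.0001  0.9578 -0.1941] pos [0.5853 0.1565 0.1304] F [ 0.6802 -0.4308 -0.948 ] w 0.04541341200868197
shift mm tool [-11.0936 112.4385   3.0776] zyaw 15.53914805457244 tilt y [ 0.0018  0.0001 -1.    ]Exception ignored on flushing sys.stdout:
BrokenPipeError: [Errno 32] Broken pipe
```

View pics/w4.png

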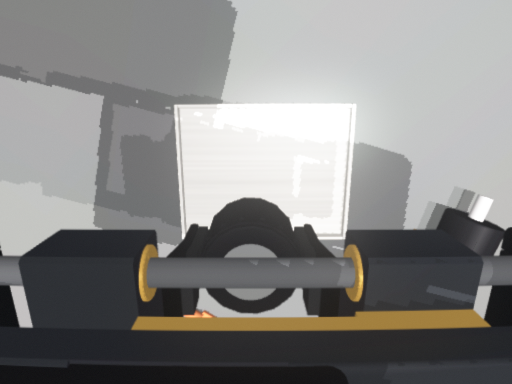

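Wrist view: the lid fills (177..354, 105..242), well aligned with the jaws, and the held cap is at (250,260). Its centre agrees with the estimate. I'm shifting over the centre and lowering, then feeling for contact.

drive_tool([
  [-4,5,1,0,0,0,40],
  [-8,15,2,0,0,0,40],
  [-11,35,3,0,0,0,40],
  [-11,55,3,0,0,0,40],
  [-11,75,3,0,0,0,40],
  [-11,90,3,0,0,0,40],
  [-11,100,3,0,0,0,40],
  [-11,106,3,0,0,0,40],
  [-11,109,3,0,0,0,40],
  [-11,109,3,0,0,0,40],
])

```text
time: 23.0
position: [0.5848, 0.1681, 0.0205]
tool_rot: [-0.563, 0.428, -0.428, 0.563]
ft_force: [0.1, 0.8, -1.1]
grip_width: 0.0459
```

drive_tool([
  [0,0,0,0,0,0,40],
  [0,0,0,0,0,0,40],
  [0,0,0,0,0,0,40],
])

```text
time: 23.3
position: [0.585, 0.1681, 0.0211]
tool_rot: [-0.563, 0.428, -0.428, 0.563]
ft_force: [0.6, -0.7, -0.5]
grip_width: 0.0454
```

```bash
python3 st.py .586 .1675 .0135
```

```text
t 23.3 q [ 0.0964  0.7829  1.609   0.      0.7486 -0.1749] pos [0.585  0.1681 0.0211] F [ 0.61   -0.6614 -0.4829] w 0.04544605476286851
shift mm tool [0.8106 7.5996 0.7713] zyaw 15.543378596455721 tilt y [ 0.0011  0.0001 -1.    ]
```

drive_tool([
  [0,1.5,0,0,0,0,40],
  [0,3,0,0,0,0,40],
  [0,4.5,0,0,0,0,40],
  [0,5.5,0,0,0,0,40],
  [0,5.5,0,0,0,0,40],
  [0,5.5,0,0,0,0,40],
])

```text
time: 23.9
position: [0.5846, 0.168, 0.0149]
tool_rot: [0.563, -0.428, 0.428, -0.563]
ft_force: [0.5, 1.0, -0.8]
grip_width: 0.0455
```

drive_tool([
  [0,0.5,0,0,0,0,40],
  [0,1,0,0,0,0,40],
  [0,1,0,0,0,0,40],
])

```text
time: 24.2
position: [0.5846, 0.168, 0.014]
tool_rot: [0.563, -0.428, 0.428, -0.563]
ft_force: [-1.0, -0.3, -0.3]
grip_width: 0.0457
```

drive_tool([
  [0,0.3,0,0,0,0,40],
  [0,0.7,0,0,0,0,40],
  [0,0.7,0,0,0,0,40],
])

```text
time: 24.5
position: [0.5846, 0.1681, 0.0133]
tool_rot: [0.563, -0.428, 0.428, -0.563]
ft_force: [0.6, -0.4, -1.3]
grip_width: 0.0454
```

drive_tool([
  [0,0.3,0,0,0,0,40],
  [0,0.7,0,0,0,0,40],
  [0,0.7,0,0,0,0,40],
])

```text
time: 24.8
position: [0.5846, 0.1681, 0.0126]
tool_rot: [0.563, -0.428, 0.428, -0.563]
ft_force: [-0.0, -0.5, -1.0]
grip_width: 0.0455
```

drive_tool([
  [0,0.3,0,0,0,0,40],
  [0,0.7,0,0,0,0,40],
  [0,0.7,0,0,0,0,40],
])

```text
time: 25.1
position: [0.5847, 0.1681, 0.012]
tool_rot: [-0.563, 0.428, -0.428, 0.563]
ft_force: [0.4, 0.5, 1.0]
grip_width: 0.0459
```

drive_tool([
  [0,0.3,0,0,0,0,40],
  [0,0.7,0,0,0,0,40],
  [0,0.7,0,0,0,0,40],
])

```text
time: 25.4
position: [0.5847, 0.1681, 0.0119]
tool_rot: [-0.563, 0.428, -0.428, 0.563]
ft_force: [-1.4, 0.4, 5.4]
grip_width: 0.0456
```

```bash
python3 m.py
python3 - <<'E'
from h import *
a=camera("scene");cv2.imwrite("pics/s2.png",cv2.resize(a[120:230,230:350],None,fx=5,fy=5,interpolation=cv2.INTER_CUBIC))
E
```

```text
25.4 z [0.5847 0.1681 0.0119] F [-1.3798  0.4053  5.3603] M [-0.0426  0.1932 -0.0496] q6 -0.17491102993742966 yaw 15.54801956562803
```

View pics/s2.png

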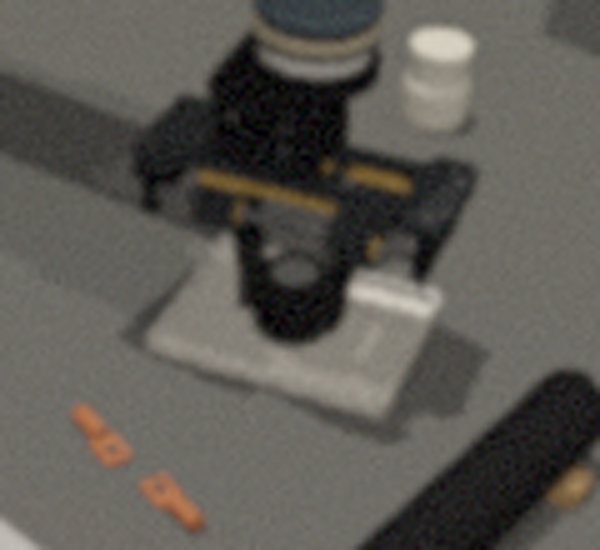

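The scene crop shows the cap at (295,310) well inside the lid, and contact was felt (+5 N). I'll ease off 1 mm, open, and withdraw.

drive_tool([
  [0,-0.6,0,0,0,0,40],
  [0,-0.8,0,0,0,0,40],
  [0,-0.8,0,0,0,0,47],
  [0,-0.8,0,0,0,0,50],
  [0,-0.8,0,0,0,0,56],
  [0,-0.8,0,0,0,0,62],
  [0,-0.8,0,0,0,0,66],
  [0,-0.8,0,0,0,0,66],
])

```text
time: 26.25
position: [0.5847, 0.1681, 0.012]
tool_rot: [-0.563, 0.428, -0.428, 0.563]
ft_force: [-0.7, 1.0, 0.8]
grip_width: 0.0643
```

drive_tool([
  [0,-5,0,0,0,0,66],
  [0,-15,0,0,0,0,66],
  [0,-30,0,0,0,0,66],
  [0,-55,0,0,0,0,66],
  [0,-85,0,0,0,0,66],
  [0,-115,0,0,0,0,66],
  [50,-140,0,0,0,0,66],
  [80,-150,0,0,0,0,66],
  [100,-150,0,0,0,0,66],
  [100,-150,0,0,0,0,66],
])

```text
time: 27.25
position: [0.6132, 0.0689, 0.1644]
tool_rot: [-0.562, 0.427, -0.43, 0.563]
ft_force: [0.2, 0.6, -0.1]
grip_width: 0.0662
```

```bash
python3 m.py
python3 - <<'E'
from h import *
w=camera("wrist");a=camera("scene")
for r in mark_of("wrist","lid")[:2]: print("lid",r,ground("wrist",r["location"],0))
for r in mark_of("wrist","cap_top")[:2]: print("top",r,ground("wrist",r["location"],.043))
cv2.imwrite("pics/e.png",np.hstack([cv2.resize(w,(400,300)),cv2.resize(a[120:270,150:350],(400,300))]))
E
```

```text
27.25 z [0.6132 0.0689 0.1644] F [ 0.1849  0.5824 -0.0641] M [-0.0027 -0.1483 -0.0203] q6 -0.3359722009682032 yaw 15.342360329525143
lid {'location': [252.9, 243.1], 'conf': 0.38} [0.63295625 0.00173434 0.        ]
top {'location': [248.1, 62.8], 'conf': 0.86} [0.58102343 0.17167685 0.043     ]
```

View pics/e.png

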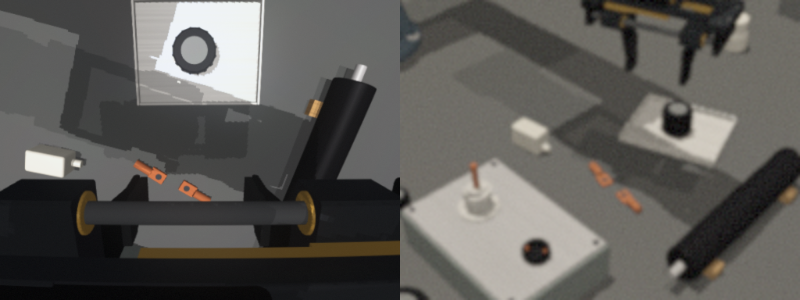

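The cap stands flat in the middle of the lid at (194,50) in the wrist view. The neck and pin are bare, the bystanders are in place, and the arm is clear.

```bash
python3 -c "
from rig import *
print(hand_in())"
```

```text
the job is handed in; nothing more can be done
None
```

The black cap is off the neck and standing mouth down inside the junction box lid. I let go of it and handed the job in at about 27 s on the robot's clock.

- **Unscrewing:** I turned it anticlockwise about 474° in two grips, letting the hand rise with the thread at about 17 mm per turn. The wrist readings I took between moves were at most about 10 N vertically. A small upward test showed the cap was free, and I kept hold of it as the pin pushed.
- **Setting down:** I lowered it until I felt about 5 N of contact, eased off, opened the fingers and withdrew upward.
- **Last checks:** The final pictures show the cap upright and flat near the middle of the lid, with the neck and pin bare. The photo eye, lugs and roller look unmoved in those pictures, and the arm is touching nothing. The large and small look-alike caps, driver, spanner and grease jar were not fully in view.
- **Did not agree:** In the last wrist picture, the network's low-confidence lid position was clearly wrong. I relied on the picture itself and the earlier measurements, which agreed with each other.

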